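# Shut the finished ink tin

## Task

Two ink tins stand open on the bench; the one with the wooden-handled stamp standing right in front of it is finished with. Without gripping or lifting anything, push that tin's lid over with the fingertips held together, and press it lightly down with them at the middle of the lid until it is fully shut, then withdraw. Do not shove the tin along, and leave the stamp, the other open tin and its lid, the masking tape roll and the marker as they are.

Things in the scene. Friction and masses are not known exactly. Their poses are not given: they have to be found in the camera images.
- tin_done: The tin to shut, the one with the stamp in front of it: stamp pad tin 73 mm (x) by 113 mm (y), 15 mm high when shut, loose on the bench, about 0.5 kg. Origin at the middle of its underside, z up. The lid is hinged along the long side at x = +37 mm, 10 mm above the bench; the other long side, x = -37 mm, is the tin's front.
- tin_done_lid (a joint): The lid to shut: lid angle of this tin in rad: 0 = shut flat on the tin, 1.57 = upright, 1.92 = fully open, leaning back past its hinge side (+x of the tin). The lid is a plate 73 mm deep, 113 mm wide and 5 mm thick with its hinge at x = +37 mm, z = 10 mm of the tin; shut, its top is 15 mm above the bench. The hinge is stiff and damped: the lid stays where it is left and does not fall shut; about 1 N at the free edge swings it slowly.
- tin_done_lid_middle (a point): Middle of the outer face of the lid to shut (its top when shut, its back when open); x and y axes along the lid's plate as on the tin, z out of the outer face. This is the spot to press.
- tin_in_use: The other, identical tin, which stays open: stamp pad tin 73 mm (x) by 113 mm (y), 15 mm high when shut, loose on the bench, about 0.5 kg. Origin at the middle of its underside, z up. The lid is hinged along the long side at x = +37 mm, 10 mm above the bench; the other long side, x = -37 mm, is the tin's front.
- tin_in_use_lid (a joint): Lid of the other tin, to be left open, same sense: 0 = shut, 1.92 = fully open; open, it reaches up to 83 mm above the bench.
- tin_in_use_lid_middle (a point): Middle of the outer face of the other tin's lid.
- stamp: Hand stamp with a turned wooden handle, 26 x 50 mm foot, 74 mm high, loose, standing upright close in front of the tin to shut, towards that tin's +y end (middle of the stamp 70 to 100 mm from the middle of the tin). Origin at the middle of its underside.
- masking_roll: Roll of masking tape lying flat, 92 mm across, 15 mm high, loose. Origin at the middle of its underside.
- marker: White marker with a black cap, lying, 17 x 135 x 16 mm, loose, long axis y. Origin at the middle of its underside.
There are look-alikes about, which are no part of the job. There is more than one size of the stamp; the one meant has the size given above.

How it is judged:
By the outcome, as a careful person would: the job done as asked, in the order asked, and still so for the second after the job is handed in, with the robot touching nothing.
It also fails if it takes over 32 s, if anything falls off the work surface, if the arm or the gripper's body presses on something with over 40 N, if the wrist force passes 120 N, or if a joint passes its speed limit or range.

## Robot

A 6-joint arm with a two-finger parallel gripper is mounted at the origin on the work surface; the furniture and walls round the work are solid. World frame = base frame: x ahead of the robot, y to its left, z up, the work surface at z = 0. Lengths are in mm, angles in rad, forces in N, time in s.
With the tool pointing down it reaches from about 350 to 875 mm from the base axis. Payload 4.2 kg.
Tool frame: the origin (TCP) lies at the very end of the fingers, on their centre line; the grasp point (between the pads) lies 19 mm behind it; y points along the fingers, z is the direction in which the jaws open and shut, and the axes are right-handed (so a half turn about y gives the same grasp; the last joint's range is limited). The gripper opens to 85 mm and grips with 20 to 120 N. Pads are 22 mm wide; open, the fingers measure 114 mm over their backs; the gripper's body (76 mm by 85 mm) begins 54 mm behind the grasp point. The pads swing forward as they close: fully open they stand 13 mm farther back than shut.
Start: joints at [1.609, 0.385, 0.008, 0, -1.194, -0.259], TCP at [136.85, 609.812, 231.312] pointing down, gripper open.
Joint ranges: [-3.14, 3.14], [-1.21, 2.06], [-1.07, 1.41], [-3.16, 2.05], [-2.99, -0.16], [-3.1, 3.1]. Speed limits (rad/s): [2.79, 2.79, 3.14, 3.14, 3.14, 3.14].

## Interface

Orientations are given as a unit quaternion [x, y, z, w].
In Python, from bench import arm gives the robot as it stands.
- The arm moves only by the shell command python3 -m creep 'ROWS'. ROWS is JSON, a list of rows, each an object with "delta_pos": the shift along the tool's x, y, z in mm, a list of three; "rot": the turn, a rotation vector about the tool's x, y, z in rad, a list of three; "jaw": the finger opening in mm, from 0 to 85.4. A call has exactly 10 rows; each row shifts and turns the commanded pose from where the row before left it, along the tool's axes as they then stand; what a row does not reach is not made up. A row lasts 1/12 s, in which the tool goes at most 41.7 mm and 7.16 degrees, less where a joint would pass 70% of its speed; a pose out of reach is approached as far as the arm can. A call is refused whole if a number of a shift passes 41.7 or a number of a turn 0.125, either way. A call with a gripper value outside its range is refused whole. The fingers move at their own pace and stop on an object; the grip force is fixed at half the most. Time passes only in rows, so rows that do not move let the fingers close, or fill a call up. It gives the time, the measured TCP pose, the force and the opening at its end, in the units of the state.
- arm.read_state(): the state, without advancing time (a new reading comes with each control period).
- arm.get_image(name): name is "scene" or "top" or "wrist"; returns the picture (420x560x3 uint8, red, green, blue); there is no depth.
- arm.calibration(name): a dict with "intrinsics" (3x3 intrinsics, pixels), "R" (3x3) and "t" (3): a world point X has camera coordinates R X + t. Camera axes: x right, y down, z forward; pixel columns grow to the right and rows downward; lengths in mm; the calibration is good to about 2 mm. A picture is of the moment at which its call begins: read the wrist's pose just before it. calibration takes no time and is no camera call; for the wrist camera it gives the pose at the moment of the call.
- arm.job_done(): hands the job in, once; it reports no verdict.
Trained networks look in the newest picture that a camera, given by its name, has taken for a name from the list of things; names that differ only in an ending like _2 or _b are one class to them, and where a whole thing is asked for, a point or a joint stands for the part that bears it (a point fixed in the world has none). Each returns a list of dicts, best first, with "p" (0 to 1); they miss things now and then, are a little off and sometimes report something else, mostly with a low value. They report only what shows in the picture. A call takes as long as a camera call. They do not tell look-alikes from the thing itself.
- arm.find_in(camera, target): "location" ([column, row] in pixels, amid what is visible of it).
- arm.masks_of(camera, target): "pixels" (420x560 bool, what is visible of it) and "location" ([column, row] in pixels, amid what is visible of it).
The state is a dict: "clock": time; "joints": joint angles; "joint_vel": joint speeds; "joint_efforts": joint torques, N m; "position": TCP position; "ee_rot": TCP orientation; "contact_force": force on the tool from outside, world axes, zero at the start; "wrist_torque": the same for the moment, N m; "gripper_width": finger opening in mm.
Only numpy, scipy, OpenCV 4.12 (cv2) and the standard library are available. Lean on these libraries where they do the work, as an engineer would, in place of code of your own. Each camera call takes 0.05 s, during which the arm holds its last target. There are 200 camera calls.

## Working session

There is one attempt and no reset: what is moved stays moved. The work goes in short steps, Python scripts to look and compute and a shell command to move; the robot and the scene stay as the last step left them, time stands still between calls to the robot, and variables do not carry over. Pictures are saved under pics/ and viewed, about 8 in all and at most 12, crops included, and the job is handed in when it is done.

```bash
mkdir -p pics; cat > h.py <<'E'
import numpy as np, cv2
from bench import arm
def ray(cam,uv):
    c=arm.calibration(cam);K=np.array(c["intrinsics"]);R=np.array(c["R"]);t=np.array(c["t"])
    d=R.T@np.linalg.inv(K)@np.array([uv[0],uv[1],1.]);return -R.T@t,d
def at_z(cam,uv,z):
    o,d=ray(cam,uv);return o+d*(z-o[2])/d[2]
def proj(cam,X):
    c=arm.calibration(cam);p=np.array(c["intrinsics"])@(np.array(c["R"])@np.array(X,float)+np.array(c["t"]));return p[:2]/p[2]
def save(cam,name):
    im=arm.get_image(cam);cv2.imwrite("pics/"+name,im[:,:,::-1]);return im
E
python3 - <<'E'
from h import *
a=save("scene","s.png");b=save("top","t.png")
for cam in("top","scene"):
    for n in("tin_done","tin_done_lid","tin_done_lid_middle","stamp","marker","masking_roll"):
        for r in arm.find_in(cam,n): print(cam,n,round(r["p"],2),np.round(r["location"]),at_z(cam,r["location"],0).round())
s=arm.read_state();print(s)
E
```

```text
top tin_done 0.75 [198. 230.] [390. 409.   0.]
top tin_done_lid 0.63 [188. 222.] [407. 429.   0.]
top tin_done_lid_middle 0.57 [189. 216.] [418. 428.   0.]
top stamp 0.71 [194. 274.] [298. 416.   0.]
top stamp 0.65 [201. 309.] [227. 400.   0.]
top marker 0.95 [269. 269.] [309. 261.   0.]
top masking_roll 0.72 [199.  76.] [718. 410.   0.]
scene tin_done 0.62 [226. 199.] [429. 434.   0.]
scene tin_done 0.57 [357. 176.] [682. 255.   0.]
scene tin_done_lid 0.96 [226. 188.] [459. 462.   0.]
scene tin_done_lid_middle 0.97 [226. 187.] [459. 464.   0.]
scene stamp 0.89 [189. 231.] [311. 423.   0.]
scene stamp 0.83 [202. 258.] [274. 350.   0.]
scene stamp 0.7 [165. 251.] [243. 418.   0.]
scene stamp 0.27 [354. 180.] [662. 252.   0.]
scene marker 0.95 [251. 270.] [309. 259.   0.]
scene marker 0.56 [360. 179.] [675. 242.   0.]
scene marker 0.18 [357. 191.] [633. 227.   0.]
scene masking_roll 0.64 [313. 153.] [698. 390.   0.]
{'clock': 0.7, 'joints': array([ 1.60861008e+00,  3.84662815e-01,  7.89342136e-03, -4.72184171e-05,
       -1.19398764e+00, -2.58594204e-01]), 'joint_vel': array([ 2.60108708e-04,  4.73197451e-04,  4.89157629e-04, -1.34186232e-03,
       -9.64462512e-05, -2.18796639e-04]), 'joint_efforts': array([ 4.08105807e-04, -3.91948557e+01,  1.88585293e+01,  4.18971777e+00,
       -2.66865063e-04, -9.27860668e-06]), 'position': array([136.83108682, 609.8086614 , 231.32494758]), 'ee_rot': array([ 0.07788794,  0.70281352, -0.70279063, -0.07792275]), 'contact_force': array([ 0.21968561, -0.36099668,  0.29388954]), 'wrist_torque': array([-0.02685199, -0.0074852 ,  0.03284534]), 'gripper_width': 85.47158206451115}
```

View pics/s.png

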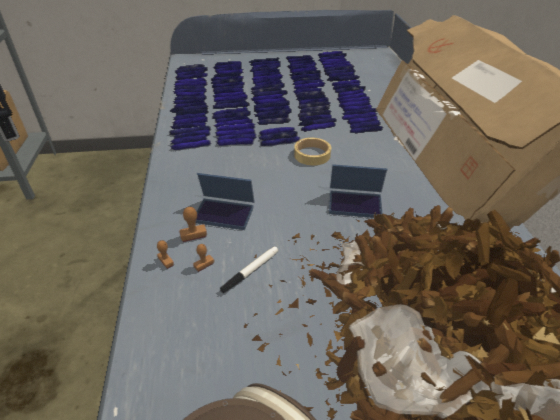

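View pics/t.png

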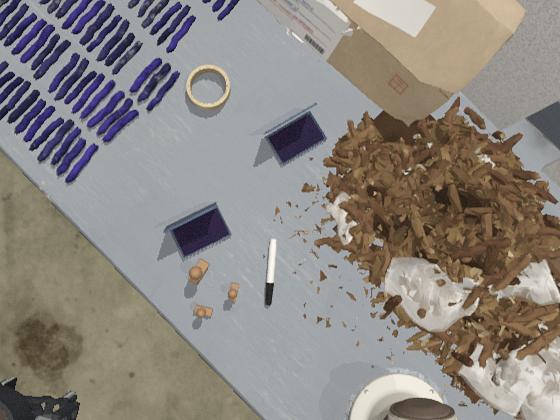

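The scene shows two open tins: A at top (200,230)/scene (225,200) and B at top (295,135)/scene (357,190). There are three stamps in front of A: a large one at top (197,272) and small ones at (233,292) and (203,312). Only A has a stamp right in front, and its large stamp matches the stated size. I'll confirm this in a crop.

```bash
python3 - <<'E'
from h import *
b=cv2.imread("pics/t.png");c=cv2.resize(b[190:325,150:300],None,fx=5,fy=4.4444,interpolation=cv2.INTER_CUBIC)
c=cv2.resize(b[190:310,150:300],None,fx=5,fy=5,interpolation=cv2.INTER_CUBIC);cv2.imwrite("pics/tc.png",c)
a=cv2.imread("pics/s.png");cv2.imwrite("pics/sc.png",cv2.resize(a[165:285,140:290],None,fx=5,fy=5,interpolation=cv2.INTER_CUBIC))
E
```

```text
(no output)
```

View pics/tc.png

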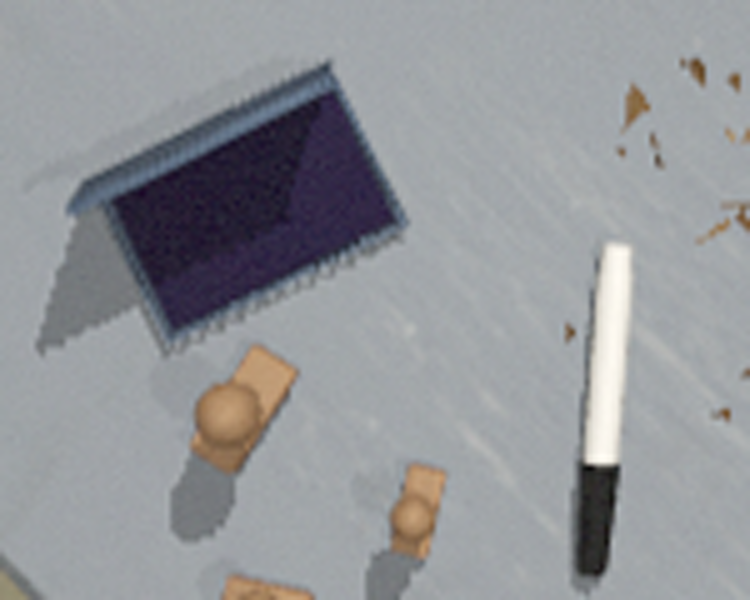

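View pics/sc.png

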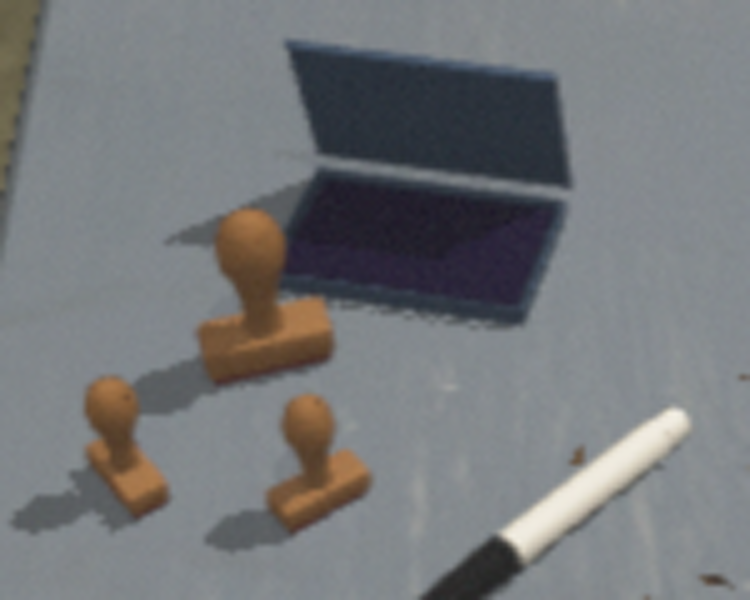

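```bash
cat > fit.py <<'E'
from h import *
from scipy.optimize import least_squares
def T(p,q): 
    c,s=np.cos(p[2]),np.sin(p[2]);return [p[0]+c*q[0]-s*q[1],p[1]+s*q[0]+c*q[1],q[2]]
def L(a,d,y,o): return [36.5-d*np.cos(a)+o*np.sin(a),y,10+d*np.sin(a)+o*np.cos(a)]
H=56.5
obs=[("top",(168,342),0,(-36.5,H,10)),("top",(407,225),0,(-36.5,-H,10)),
("scene",(522,322),0,(-36.5,-H,2)),("scene",(566,204),0,(36.5,-H,10)),("scene",(322,168),0,(36.5,H,10)),
("scene",(287,43),1,(73,H,0)),("scene",(556,77),1,(73,-H,0)),("scene",(570,187),1,(0,-H,0)),("scene",(318,157),1,(0,H,0)),
("top",(338,92),0,(36.5,-H,10)),("top",(330,63),1,(73,-H,2.5)),("top",(72,210),1,(73,H,2.5))]
def pix(c,u): return (u[0]/5+150-.4,u[1]/5+190-.4) if c=="top" else (u[0]/5+140-.4,u[1]/5+165-.4)
cal={}
def f(p):
    r=[]
    for c,u,l,q in obs:
        X=T(p,L(p[3],*q) if l else q); r+=list(proj(c,X)-np.array(pix(c,u)))
    return np.array(r)
if __name__=="__main__":
    s=least_squares(f,[390,409,.4,1.8],loss="soft_l1");print(s.x.round(3));print(f(s.x).reshape(-1,2).round(1).tolist())
    p=s.x;c,sn=np.cos(p[2]),np.sin(p[2])
    for n,(u,v),z in [("big stamp head",(227,412),65),("foot far corner",(258,347),12),("foot right",(297,373),12),("foot bot",(237,470),12)]:
        w=at_z("top",pix("top",(u,v)),z);d=w[:2]-p[:2];print(n,w.round(),"in tin",(c*d[0]+sn*d[1]).round(),(-sn*d[0]+c*d[1]).round())
    for q in [(294,137)]: print("other tin",at_z("top",q,5).round())
E
python3 fit.py
```

```text
[387.604 403.263   0.458   1.385]
[[-0.7, 1.1], [1.3, -0.0], [1.0, 0.8], [1.1, -1.5], [-1.1, -1.4], [-0.4, -0.1], [0.2, 0.1], [0.3, 1.9], [-0.3, 0.8], [-0.3, -5.1], [0.3, 2.4], [-1.6, -1.0]]
big stamp head [306. 405.  65.] in tin -72.0 37.0
foot far corner [330. 399.  12.] in tin -53.0 22.0
foot right [319. 383.  12.] in tin -70.0 12.0
foot bot [280. 407.  12.] in tin -94.0 51.0
other tin [586. 208.   5.]
```

```bash
python3 - <<'E'
from fit import *
import fit
for c in("top","scene"): print(c,ray(c,(280,210))[0].round(),)
full=list(obs)
for drop in ([9],[9,10,11],[3,4,9],[7,8,9],[3,4,7,8,9]):
    fit.obs=[o for i,o in enumerate(full) if i not in drop]
    for a0 in (1.2,1.9):
        s=least_squares(f,[390,409,.4,a0]);print(drop,s.x.round(3),s.cost.round(1));print(f(s.x).reshape(-1,2).round(1).tolist())
fit.obs=full
# overlays
ims={"top":cv2.imread("pics/t.png"),"scene":cv2.imread("pics/s.png")}
p=s.x
out=[]
for c,(x0,y0) in(("top",(155,190)),("scene",(180,165))):
    im=cv2.resize(ims[c][y0:y0+75,x0:x0+90],None,fx=4.4,fy=4.4,interpolation=cv2.INTER_CUBIC)
    P=lambda X:tuple(int(v) for v in (proj(c,X)-[x0,y0]+.5)*4.4)
    for poly,col in(([T(p,q) for q in((-36.5,H,10),(-36.5,-H,10),(36.5,-H,10),(36.5,H,10))],(0,255,0)),([T(p,L(p[3],d,y,0)) for d,y in((0,H),(73,H),(73,-H),(0,-H))],(0,0,255)),([T(p,L(p[3],d,y,5)) for d,y in((0,H),(73,H),(73,-H),(0,-H))],(0,255,255))):
        cv2.polylines(im,[np.array([P(X) for X in poly])],True,col,1)
    out.append(im)
cv2.imwrite("pics/ov.png",np.hstack(out))
E
```

```text
top [ 353.  275. 1016.]
scene [-67. -96. 581.]
[9] [388.31  403.405   0.466   1.383] 12.0
[[-0.5, 0.8], [1.2, -0.6], [1.4, 0.4], [1.2, -1.9], [-1.1, -1.5], [-0.4, -0.1], [0.3, -0.1], [0.4, 1.5], [-0.3, 0.7], [0.0, 2.0], [-1.6, -1.0]]
[9] [388.31  403.405   0.466   1.383] 12.0
[[-0.5, 0.8], [1.2, -0.6], [1.4, 0.4], [1.2, -1.9], [-1.1, -1.5], [-0.4, -0.1], [0.3, -0.1], [0.4, 1.5], [-0.3, 0.7], [0.0, 2.0], [-1.6, -1.0]]
[9, 10, 11] [388.16  403.983   0.453   1.379] 7.6
[[-1.1, 0.7], [0.9, -0.1], [0.8, 0.6], [1.1, -1.7], [-1.0, -1.7], [-0.4, -0.3], [0.1, 0.1], [0.3, 1.7], [-0.2, 0.5]]
[9, 10, 11] [388.16  403.983   0.453   1.379] 7.6
[[-1.1, 0.7], [0.9, -0.1], [0.8, 0.6], [1.1, -1.7], [-1.0, -1.7], [-0.4, -0.3], [0.1, 0.1], [0.3, 1.7], [-0.2, 0.5]]
[3, 4, 9] [389.291 404.046   0.47    1.368] 7.2
[[-0.7, 0.4], [0.9, -1.2], [1.5, -0.0], [-0.5, -0.0], [0.3, -0.1], [0.5, 1.1], [-0.3, 0.4], [-0.1, 1.9], [-1.7, -0.9]]
[3, 4, 9] [389.291 404.046   0.47    1.368] 7.2
[[-0.7, 0.4], [0.9, -1.2], [1.5, -0.0], [-0.5, -0.0], [0.3, -0.1], [0.5, 1.1], [-0.3, 0.4], [-0.1, 1.9], [-1.7, -0.9]]
[7, 8, 9] [
[... 1682 characters left out ...]
                             ^^^^^^^
    f = np.atleast_1d(self.fun(x, *self.args, **self.kwargs))
                      ~~~~~~~~^^^^^^^^^^^^^^^^^^^^^^^^^^^^^^
    return np.atleast_1d(self.fun(x))
                         ~~~~~~~~^^^
    return self.f(x, *self.args, **self.kwargs)
           ~~~~~~^^^^^^^^^^^^^^^^^^^^^^^^^^^^^^
  File "fit.py", line 16, in f
    X=T(p,L(p[3],*q) if l else q); r+=list(proj(c,X)-np.array(pix(c,u)))
                                           ~~~~^^^^^
  File "h.py", line 9, in proj
    c=arm.calibration(cam);p=np.array(c["intrinsics"])@(np.array(c["R"])@np.array(X,float)+np.array(c["t"]));return p[:2]/p[2]
ValueError: time passes only in moves, steps and waits
```

```bash
python3 - <<'E'
from h import *
from scipy.spatial.transform import Rotation as Ro
s=arm.read_state();R=Ro.from_quat(s["ee_rot"]).as_matrix();print("tool axes cols\n",R.round(3))
c=arm.calibration("wrist");C=-np.array(c["R"]).T@np.array(c["t"]);print("wristcam in tool",(R.T@(C-s["position"])).round())
yaw=.466;ex=np.array([np.cos(yaw),np.sin(yaw),0]);
for k in range(4):
    th=yaw+k*np.pi/2; z=np.array([np.cos(th),np.sin(th),0]);y=np.array([0,0,-1.]);x=np.cross(y,z)
    Rt=np.array([x,y,z]).T; print(k,(R.T@Ro.from_matrix(R@R.T@Rt).as_matrix() is None),Ro.from_matrix(R.T@Rt).as_rotvec().round(3))
t=np.array([388.3,403.6,0])+85*ex; t[2]=150
print(t, (R.T@(t-s["position"])).round(1), s["joints"])
print("tin x axis in world",ex)
E
```

```text
tool axes cols
 [[-0.976 -0.    -0.219]
 [ 0.219  0.    -0.976]
 [ 0.    -1.    -0.   ]]
wristcam in tool [ -73. -143.   -0.]
0 False [ 0.    -2.258 -0.   ]
1 False [-0.     2.455  0.   ]
2 False [0.    0.884 0.   ]
3 False [ 0.    -0.687  0.   ]
[464.23667916 441.79189389 150.        ] [-356.3   81.3   92.2] [ 1.60861008e+00  3.84662815e-01  7.89342136e-03 -4.72184171e-05
 -1.19398764e+00 -2.58594204e-01]
tin x axis in world [0.8933727 0.4493164 0.       ]
```

```bash
python3 -m creep '[{"delta_pos":[-35.6,8,9.2],"rot":[0,-0.0687,0],"jaw":0},{"delta_pos":[-34.9,8,11.6],"rot":[0,-0.0687,0],"jaw":0},{"delta_pos":[-34,8,14],"rot":[0,-0.0687,0],"jaw":0},{"delta_pos":[-33,8,16.3],"rot":[0,-0.0687,0],"jaw":0},{"delta_pos":[-31.8,8,18.5],"rot":[0,-0.0687,0],"jaw":0},{"delta_pos":[-30.4,8,20.7],"rot":[0,-0.0687,0],"jaw":0},{"delta_pos":[-28.9,8,22.7],"rot":[0,-0.0687,0],"jaw":0},{"delta_pos":[-27.3,8,24.6],"rot":[0,-0.0687,0],"jaw":0},{"delta_pos":[-25.6,8,26.4],"rot":[0,-0.0687,0],"jaw":0},{"delta_pos":[-23.7,8,28.1],"rot":[0,-0.0687,0],"jaw":0}]'
cat > st.py <<'E'
from h import *
from scipy.spatial.transform import Rotation as Ro
s=arm.read_state();R=Ro.from_quat(s["ee_rot"]).as_matrix();d=s["position"]-[388.3,403.6,0]
c,n=np.cos(.466),np.sin(.466)
print("t",round(s["clock"],2),"tin frame",round(c*d[0]+n*d[1],1),round(-n*d[0]+c*d[1],1),round(d[2],1),"F",s["contact_force"].round(1),"w",round(s["gripper_width"],1))
y=np.array([0,0,-1.]);z=np.array([n,-c,0]);x=np.cross(y,z)
print("rot left",Ro.from_matrix(R.T@np.array([x,y,z]).T).as_rotvec().round(3))
E
python3 st.py
```

```text
clock: 1.53
position: [465.6, 441.2, 151.1]
ee_rot: [-0.164, 0.688, -0.688, 0.165]
contact_force: [0.4, 0.2, -0.5]
gripper_width: 0.2
t 1.53 tin frame 86.0 -1.2 151.1 F [ 0.4  0.2 -0.5] w 0.2
rot left [ 0.     0.004 -0.   ]
```

```bash
python3 - <<'E'
from fit import *
p=[388.3,403.6,.466,1.38]
cal={c:arm.calibration(c) for c in("wrist","top","scene")}
arm.calibration=lambda c:cal[c]
im=save("wrist","w.png")[:,:,::-1].copy()
for a,col in((1.38,(0,0,255)),(1.8,(0,255,255))):
    for X4 in ([T(p,q) for q in((-36.5,H,10),(-36.5,-H,10),(36.5,-H,10),(36.5,H,10))],[T(p,L(a,d,y,5)) for d,y in((0,H),(73,H),(73,-H),(0,-H))]):
        cv2.polylines(im,[np.array([proj("wrist",X) for X in X4]).astype(int)],True,col,1)
cv2.imwrite("pics/w2.png",im)
E
```

```text
(no output)
```

View pics/w2.png

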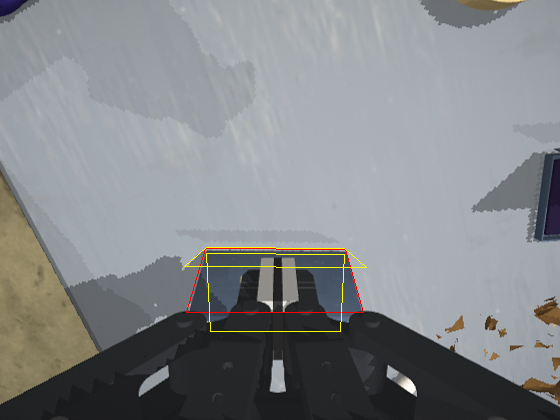

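The wrist view agrees with the fitted pose: the outlined lid at angle about 1.38 matches pixels (188..362, 248..312). Next I'll go down behind the lid.

```bash
python3 -m creep '[{"delta_pos":[0,20,-0.6],"rot":[0,0.004,0],"jaw":0},{"delta_pos":[0,20,-0.6],"rot":[0,0,0],"jaw":0},{"delta_pos":[0,20,0],"rot":[0,0,0],"jaw":0},{"delta_pos":[0,21,0],"rot":[0,0,0],"jaw":0},{"delta_pos":[8,0,0],"rot":[0,0,0],"jaw":0},{"delta_pos":[8,0,0],"rot":[0,0,0],"jaw":0},{"delta_pos":[8,0,0],"rot":[0,0,0],"jaw":0},{"delta_pos":[6,0,0],"rot":[0,0,0],"jaw":0},{"delta_pos":[4,0,0],"rot":[0,0,0],"jaw":0},{"delta_pos":[2,0,0],"rot":[0,0,0],"jaw":0}]'; python3 st.py
```

```text
clock: 2.42
position: [430.9, 427.4, 71.8]
ee_rot: [-0.162, 0.689, -0.688, 0.163]
contact_force: [0.3, 0.5, -0.1]
gripper_width: -0.3
t 2.42 tin frame 48.7 2.2 71.8 F [ 0.3  0.5 -0.1] w -0.3
rot left [ 0.001 -0.003 -0.002]
```

```bash
python3 -m creep '[{"delta_pos":[1.9,0.4,0.2],"rot":[0,0,0],"jaw":0},{"delta_pos":[1.9,0.4,0.2],"rot":[0,0,0],"jaw":0},{"delta_pos":[1.9,0.4,0.2],"rot":[0,0,0],"jaw":0},{"delta_pos":[1.9,0.4,0.2],"rot":[0,0,0],"jaw":0},{"delta_pos":[1.9,0.4,0.2],"rot":[0,0,0],"jaw":0},{"delta_pos":[1.9,0.4,0.2],"rot":[0,0,0],"jaw":0},{"delta_pos":[1.9,0.4,0.2],"rot":[0,0,0],"jaw":0},{"delta_pos":[1.9,0.4,0.2],"rot":[0,0,0],"jaw":0},{"delta_pos":[1.9,0.4,0.2],"rot":[0,0,0],"jaw":0},{"delta_pos":[1.9,0.4,0.2],"rot":[0,0,0],"jaw":0}]'; python3 st.py
```

```text
clock: 3.25
position: [415.1, 416.9, 66.3]
ee_rot: [-0.162, 0.688, -0.688, 0.162]
contact_force: [-0.2, 0.6, 0.6]
gripper_width: -0.0
t 3.25 tin frame 30.0 -0.1 66.3 F [-0.2  0.6  0.6] w -0.0
rot left [ 0.    -0.004 -0.   ]
```

```bash
python3 -m creep '[{"delta_pos":[1.1,0.2,0],"rot":[0,0,0],"jaw":0},{"delta_pos":[1.1,0.2,0],"rot":[0,0,0],"jaw":0},{"delta_pos":[1.1,0.3,0],"rot":[0,0,0],"jaw":0},{"delta_pos":[1.1,0.3,0],"rot":[0,0,0],"jaw":0},{"delta_pos":[1.1,0.3,0],"rot":[0,0,0],"jaw":0},{"delta_pos":[1.1,0.4,0],"rot":[0,0,0],"jaw":0},{"delta_pos":[1.1,0.4,0],"rot":[0,0,0],"jaw":0},{"delta_pos":[1.1,0.4,0],"rot":[0,0,0],"jaw":0},{"delta_pos":[1.1,0.5,0],"rot":[0,0,0],"jaw":0},{"delta_pos":[1.1,0.5,0],"rot":[0,0,0],"jaw":0}]'; python3 st.py
python3 - <<'E'
from fit import *
cal={c:arm.calibration(c) for c in("top","scene")}
arm.calibration=lambda c:cal[c]
im=save("scene","s2.png")[:,:,::-1]
cv2.imwrite("pics/s2c.png",cv2.resize(im[140:260,140:290],None,fx=5,fy=5,interpolation=cv2.INTER_CUBIC))
E
```

```text
clock: 4.08
position: [405.3, 411.9, 62.8]
ee_rot: [0.162, -0.688, 0.688, -0.162]
contact_force: [-0.3, 0.2, -0.0]
gripper_width: 0.1
t 4.08 tin frame 18.9 -0.2 62.8 F [-0.3  0.2 -0. ] w 0.1
rot left [-0.    -0.004 -0.   ]
```

View pics/s2c.png

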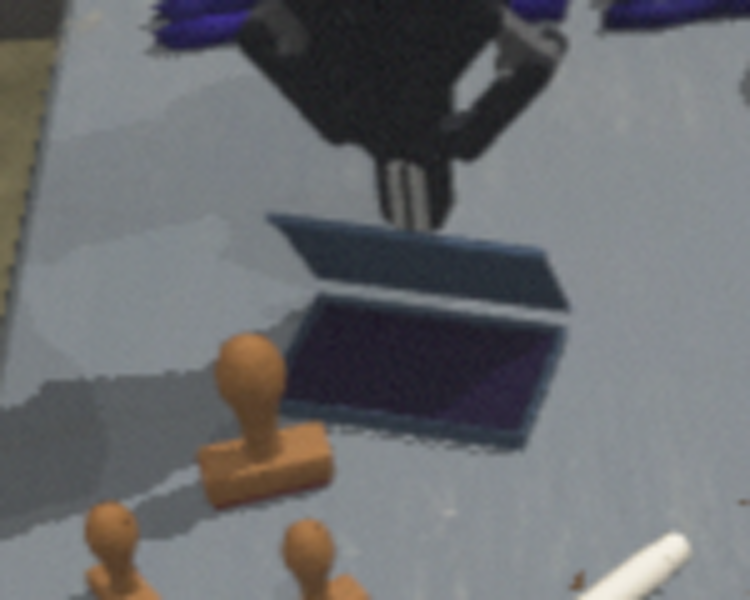

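The scene crop shows the fingertips at (410,225) behind the lid and the lid swinging over. The tin corners have not moved (front-right at (522,445), the same as before). I'll carry on.

```bash
python3 -m creep '[{"delta_pos":[1,0.5,0],"rot":[0,0,0],"jaw":0},{"delta_pos":[1,0.6,0],"rot":[0,0,0],"jaw":0},{"delta_pos":[1,0.6,0],"rot":[0,0,0],"jaw":0},{"delta_pos":[1,0.6,0],"rot":[0,0,0],"jaw":0},{"delta_pos":[1,0.6,0],"rot":[0,0,0],"jaw":0},{"delta_pos":[1,0.7,0],"rot":[0,0,0],"jaw":0},{"delta_pos":[1,0.7,0],"rot":[0,0,0],"jaw":0},{"delta_pos":[1,0.7,0],"rot":[0,0,0],"jaw":0},{"delta_pos":[0.9,0.8,0],"rot":[0,0,0],"jaw":0},{"delta_pos":[0.9,0.8,0],"rot":[0,0,0],"jaw":0}]'; python3 st.py
python3 -m creep '[{"delta_pos":[0.9,0.8,0],"rot":[0,0,0],"jaw":0},{"delta_pos":[0.9,0.8,0],"rot":[0,0,0],"jaw":0},{"delta_pos":[0.9,0.8,0],"rot":[0,0,0],"jaw":0},{"delta_pos":[0.9,0.8,0],"rot":[0,0,0],"jaw":0},{"delta_pos":[0.9,0.9,0],"rot":[0,0,0],"jaw":0},{"delta_pos":[0.8,0.9,0],"rot":[0,0,0],"jaw":0},{"delta_pos":[0.8,0.9,0],"rot":[0,0,0],"jaw":0},{"delta_pos":[0.8,0.9,0],"rot":[0,0,0],"jaw":0},{"delta_pos":[0.8,0.9,0],"rot":[0,0,0],"jaw":0},{"delta_pos":[0.8,0.9,0],"rot":[0,0,0],"jaw":0}]'; python3 st.py
```

```text
clock: 4.97
position: [396.6, 407.6, 56.1]
ee_rot: [-0.162, 0.688, -0.688, 0.162]
contact_force: [-0.1, -0.3, 0.6]
gripper_width: 0.1
t 4.97 tin frame 9.2 -0.1 56.1 F [-0.1 -0.3  0.6] w 0.1
rot left [ 0.    -0.004 -0.   ]
clock: 5.8
position: [388.9, 403.8, 47.5]
ee_rot: [0.162, -0.688, 0.688, -0.162]
contact_force: [-0.4, -0.2, 0.7]
gripper_width: 0.1
t 5.8 tin frame 0.7 -0.1 47.5 F [-0.4 -0.2  0.7] w 0.1
rot left [-0.    -0.004  0.   ]
```

```bash
python3 -m creep '[{"delta_pos":[0,1.5,0],"rot":[0,0,0],"jaw":0},{"delta_pos":[0,1.5,0],"rot":[0,0,0],"jaw":0},{"delta_pos":[0,1.5,0],"rot":[0,0,0],"jaw":0},{"delta_pos":[0,1.5,0],"rot":[0,0,0],"jaw":0},{"delta_pos":[0,1.5,0],"rot":[0,0,0],"jaw":0},{"delta_pos":[0,1.5,0],"rot":[0,0,0],"jaw":0},{"delta_pos":[0,1.5,0],"rot":[0,0,0],"jaw":0},{"delta_pos":[0,1.5,0],"rot":[0,0,0],"jaw":0},{"delta_pos":[0,1.5,0],"rot":[0,0,0],"jaw":0},{"delta_pos":[0,1.5,0],"rot":[0,0,0],"jaw":0}]'; python3 st.py
python3 -m creep '[{"delta_pos":[0,1.5,0],"rot":[0,0,0],"jaw":0},{"delta_pos":[0,1.5,0],"rot":[0,0,0],"jaw":0},{"delta_pos":[0,1.5,0],"rot":[0,0,0],"jaw":0},{"delta_pos":[0,1.5,0],"rot":[0,0,0],"jaw":0},{"delta_pos":[0,1.5,0],"rot":[0,0,0],"jaw":0},{"delta_pos":[0,1.5,0],"rot":[0,0,0],"jaw":0},{"delta_pos":[0,1.5,0],"rot":[0,0,0],"jaw":0},{"delta_pos":[0,1.2,0],"rot":[0,0,0],"jaw":0},{"delta_pos":[0,1,0],"rot":[0,0,0],"jaw":0},{"delta_pos":[0,0.8,0],"rot":[0,0,0],"jaw":0}]'; python3 st.py
```

```text
clock: 6.63
position: [389.0, 403.8, 32.5]
ee_rot: [0.162, -0.688, 0.688, -0.162]
contact_force: [-0.2, -0.2, 0.6]
gripper_width: -0.1
t 6.63 tin frame 0.7 -0.1 32.5 F [-0.2 -0.2  0.6] w -0.1
rot left [-0.    -0.004  0.   ]
clock: 7.47
position: [389.0, 403.8, 18.9]
ee_rot: [0.162, -0.688, 0.688, -0.162]
contact_force: [-0.0, -0.1, 0.4]
gripper_width: 0.1
t 7.47 tin frame 0.7 -0.1 18.9 F [-0.  -0.1  0.4] w 0.1
rot left [-0.    -0.004  0.   ]
```

```bash
python3 -m creep '[{"delta_pos":[0,0.4,0],"rot":[0,0,0],"jaw":0},{"delta_pos":[0,0.4,0],"rot":[0,0,0],"jaw":0},{"delta_pos":[0,0.4,0],"rot":[0,0,0],"jaw":0},{"delta_pos":[0,0.4,0],"rot":[0,0,0],"jaw":0},{"delta_pos":[0,0.4,0],"rot":[0,0,0],"jaw":0},{"delta_pos":[0,0.4,0],"rot":[0,0,0],"jaw":0},{"delta_pos":[0,0.4,0],"rot":[0,0,0],"jaw":0},{"delta_pos":[0,0.4,0],"rot":[0,0,0],"jaw":0},{"delta_pos":[0,0.3,0],"rot":[0,0,0],"jaw":0},{"delta_pos":[0,0.2,0],"rot":[0,0,0],"jaw":0}]'; python3 st.py
```

```text
clock: 8.3
position: [389.0, 403.9, 15.4]
ee_rot: [-0.162, 0.688, -0.688, 0.162]
contact_force: [-0.2, -0.4, 0.6]
gripper_width: 0.1
t 8.3 tin frame 0.8 -0.1 15.4 F [-0.2 -0.4  0.6] w 0.1
rot left [ 0.    -0.004 -0.   ]
```

```bash
python3 -m creep '[{"delta_pos":[0.1,0.1,0],"rot":[0,0,0],"jaw":0},{"delta_pos":[0.1,0.1,0],"rot":[0,0,0],"jaw":0},{"delta_pos":[0,0.1,0],"rot":[0,0,0],"jaw":0},{"delta_pos":[0,0.1,0],"rot":[0,0,0],"jaw":0},{"delta_pos":[0,0.1,0],"rot":[0,0,0],"jaw":0},{"delta_pos":[0,0.1,0],"rot":[0,0,0],"jaw":0},{"delta_pos":[0,0,0],"rot":[0,0,0],"jaw":0},{"delta_pos":[0,0,0],"rot":[0,0,0],"jaw":0},{"delta_pos":[0,0,0],"rot":[0,0,0],"jaw":0},{"delta_pos":[0,0,0],"rot":[0,0,0],"jaw":0}]'; python3 st.py
```

```text
clock: 9.13
position: [389.0, 403.9, 15.2]
ee_rot: [-0.162, 0.688, -0.688, 0.162]
contact_force: [0.5, -1.0, 4.5]
gripper_width: 0.0
t 9.13 tin frame 0.7 -0.1 15.2 F [ 0.5 -1.   4.5] w 0.0
rot left [ 0.    -0.004 -0.   ]
```

```bash
python3 -m creep '[{"delta_pos":[0,0.1,0],"rot":[0,0,0],"jaw":0},{"delta_pos":[0,0.1,0],"rot":[0,0,0],"jaw":0},{"delta_pos":[0,0.1,0],"rot":[0,0,0],"jaw":0},{"delta_pos":[0,0,0],"rot":[0,0,0],"jaw":0},{"delta_pos":[0,0,0],"rot":[0,0,0],"jaw":0},{"delta_pos":[0,0,0],"rot":[0,0,0],"jaw":0},{"delta_pos":[0,0,0],"rot":[0,0,0],"jaw":0},{"delta_pos":[0,0,0],"rot":[0,0,0],"jaw":0},{"delta_pos":[0,0,0],"rot":[0,0,0],"jaw":0},{"delta_pos":[0,0,0],"rot":[0,0,0],"jaw":0}]'; python3 st.py
python3 -m creep '[{"delta_pos":[0,-1,0],"rot":[0,0,0],"jaw":0},{"delta_pos":[0,-3,0],"rot":[0,0,0],"jaw":0},{"delta_pos":[0,-8,0],"rot":[0,0,0],"jaw":0},{"delta_pos":[0,-16,0],"rot":[0,0,0],"jaw":0},{"delta_pos":[0,-24,0],"rot":[0,0,0],"jaw":0},{"delta_pos":[0,-30,0],"rot":[0,0,0],"jaw":0},{"delta_pos":[-10,-30,0],"rot":[0,0,0],"jaw":0},{"delta_pos":[-20,-30,0],"rot":[0,0,0],"jaw":0},{"delta_pos":[-30,-20,0],"rot":[0,0,0],"jaw":0},{"delta_pos":[-30,-10,0],"rot":[0,0,0],"jaw":0}]'
python3 -m creep '[{"delta_pos":[-30,0,0],"rot":[0,0,0],"jaw":0},{"delta_pos":[-20,0,0],"rot":[0,0,0],"jaw":0},{"delta_pos":[-10,0,0],"rot":[0,0,0],"jaw":0},{"delta_pos":[0,0,0],"rot":[0,0,0],"jaw":0},{"delta_pos":[0,0,0],"rot":[0,0,0],"jaw":0},{"delta_pos":[0,0,0],"rot":[0,0,0],"jaw":0},{"delta_pos":[0,0,0],"rot":[0,0,0],"jaw":0},{"delta_pos":[0,0,0],"rot":[0,0,0],"jaw":0},{"delta_pos":[0,0,0],"rot":[0,0,0],"jaw":0},{"delta_pos":[0,0,0],"rot":[0,0,0],"jaw":0}]'; python3 st.py
python3 - <<'E'
from fit import *
cal={c:arm.calibration(c) for c in("top","scene")}
arm.calibration=lambda c:cal[c]
p=[388.3,403.6,.466]
out=[]
for c,(x0,y0) in(("top",(150,190)),("scene",(140,165))):
    im=save(c,c+"_end.png")[:,:,::-1]
    im=cv2.resize(im[y0:y0+120,x0:x0+100],None,fx=4,fy=4,interpolation=cv2.INTER_CUBIC)
    out.append(im)
    q=[T(p,v) for v in((-36.5,H,15),(-36.5,-H,15),(36.5,-H,15),(36.5,H,15))]
    cv2.polylines(im,[np.array([(proj(c,X)-[x0,y0]+.5)*4 for X in q]).astype(int)],True,(0,255,255),1)
cv2.imwrite("pics/end.png",np.hstack(out))
E
```

```text
clock: 9.97
position: [389.0, 403.9, 15.2]
ee_rot: [-0.162, 0.688, -0.688, 0.162]
contact_force: [-0.7, -0.5, 7.2]
gripper_width: -0.0
t 9.97 tin frame 0.8 -0.1 15.2 F [-0.7 -0.5  7.2] w -0.0
rot left [ 0.    -0.003 -0.001]
clock: 10.8
position: [470.9, 445.4, 191.8]
ee_rot: [-0.16, 0.69, -0.687, 0.164]
contact_force: [0.7, 0.3, 0.0]
gripper_width: 0.2
clock: 11.63
position: [522.7, 470.6, 187.0]
ee_rot: [-0.162, 0.688, -0.688, 0.162]
contact_force: [-0.1, -0.1, 0.2]
gripper_width: 0.2
t 11.63 tin frame 150.2 -0.5 187.0 F [-0.1 -0.1  0.2] w 0.2
rot left [ 0.    -0.003 -0.   ]
```

View pics/end.png

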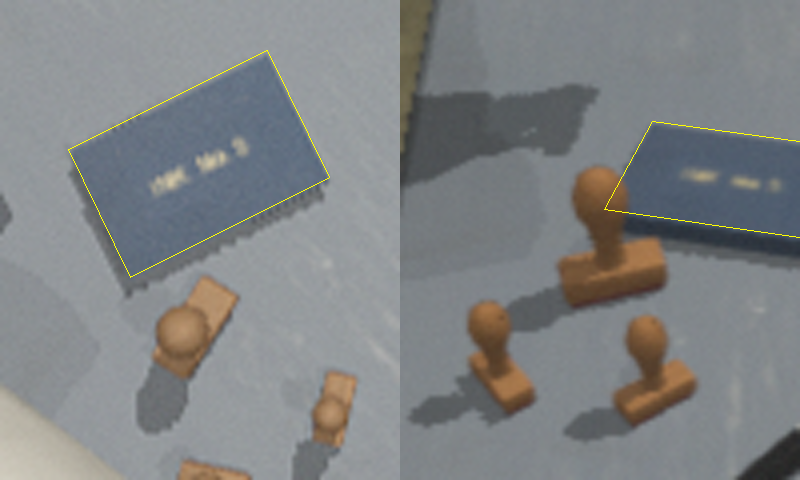

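The lid is flat and matches the predicted outline for a shut lid. The stamp is still at the same pixels (head at (182,330), where it started), so I'll hand the job in.

```bash
python3 -c "
from bench import arm
print(arm.job_done())"
```

```text
the job is handed in; nothing more can be done
None
```

The tin with the large stamp in front is shut, and I have handed the job in at about 11.7 s. With the fingers closed, I pushed its lid over from behind and pressed it down within about 1 mm of the middle. I then withdrew up and back.

**Last checks:**
- **Lid shut:** the press stopped at 15.2 mm high, against 15 mm for a shut lid. Adding force up to 7.2 N moved it no further.
- **Tin not shoved:** in the final top and scene pictures the lid lies on the outline predicted from the tin's starting position.
- **Stamps:** the large stamp is at the same pixels as at the start, and the small stamps look unmoved.
- **Robot clear:** the force read about 0 N after withdrawing.
- **Not checked:** I did not measure the other tin, the tape roll or the marker again at the end. The planned path stayed well clear of all three.

One measured corner, the tin's rear right in the top view, disagreed with the fit by about 5 pixels. The lid, leaning forward at about 1.38 rad, was hiding it. The wrist view agreed with the fit.

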